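# Clamp the tube rotator's wheel and set its speed

### The arm

A 6-joint arm with a two-finger parallel gripper is mounted at the origin on the work surface. World frame = base frame: x ahead of the robot, y to its left, z up, the work surface at z = 0. Lengths are in m, angles in rad, forces in N, time in s.
With the tool pointing down it reaches from about 0.3 to 0.95 m from the base axis. Payload 3.1 kg.
Tool frame: the origin (TCP) lies on the mounting face of the last link; the fingertips stand 173 mm ahead of it and the grasp point (between the pads) lies 155 mm ahead of it; x points along the fingers, y is the direction in which the jaws open and shut, and the axes are right-handed (so a half turn about x gives the same grasp; the last joint's range is limited). The gripper opens to 85 mm and grips with 20 to 120 N. Pads are 22 mm wide; open, the fingers measure 114 mm over their backs; the gripper's body (76 mm by 85 mm) begins 54 mm behind the grasp point. The pads swing forward as they close: fully open they stand 13 mm farther back than shut.
Start: joints at [1.115, 0.308, 1.634, -0, 1.2, -0.07], TCP at [0.235, 0.579, 0.405] pointing down, gripper open.
Joint ranges: [-3.06, 3.06], [-0.79, 1.96], [0.05, 2.63], [-1.19, 4.34], [0.05, 2.64], [-2.94, 2.94]. Speed limits (rad/s): [2.79, 2.79, 3.14, 3.14, 3.14, 3.14].

### API

Orientations are given as a 3x3 rotation matrix whose columns are the frame's x, y, z axes.
In Python, from cell import * gives the robot as it stands.
- The arm moves only by the tool drive_tool, never from a script. Its argument "commands" is a list of rows, each an object of numbers: "fingers": the closure, from 0 (fully open) to 1 (shut); "dx", "dy", "dz": the shift along the tool's x, y, z in units of 25 mm (1.0 is 25 mm); "ax", "ay", "az": the turn, a rotation vector about the tool's x, y, z in units of 10 degrees (1.0 is 10 degrees). In form: [{"fingers": .., "dx": .., "dy": .., "dz": .., "ax": .., "ay": .., "az": ..}, ...]. A call has 1 to 12 rows; each row shifts and turns the pose as measured when the row begins, along the tool's axes as they then stand; what a row does not reach is not made up. A row lasts 1/8 s, in which the tool goes at most 62.5 mm and 10.7 degrees, less where a joint would pass 70% of its speed; a pose out of reach is approached as far as the arm can. A call is refused whole if a number of a shift passes 1 or a number of a turn 1, either way. A call with a gripper value outside its range is refused whole. The fingers move at their own pace and stop on an object; "newtons" is the grip in N (left out, the last holds). Time passes only in rows, so rows that do not move let the fingers close. It gives the time, the measured TCP pose, the force and the opening at its end, in the units of the state.
- read_state(): the state, without advancing time (a new reading comes with each control period).
- grab_frame(name): name is "scene" or "side" or "wrist"; returns a dict with "frame" (400x640x3 uint8, red, green, blue), "range_z" (400x640 float32, m along the optical axis (not along the pixel's ray), 0 where there is no reading), "fx", "fy", "cx", "cy" (pixels), "dist" ([k1, k2, p1, p2, k3] as OpenCV has them; the pictures are not rectified), "R" (3x3) and "t" (3): a world point X has camera coordinates R X + t; the wrist camera has in their place "hand_eye" (4x4, takes a point from camera to tool coordinates, whose origin is the TCP and whose axes are the tool frame's). Camera axes: x right, y down, z forward; pixel columns grow to the right and rows downward; lengths in m; the calibration is good to about 2 mm. A picture is of the moment at which its call begins: read the wrist's pose just before it.
- job_done(): hands the job in, once; it reports no verdict.
Trained networks look in a picture, given as the dict that the camera call returned (one of the last four; its "shot" number tells which), for a name from the list of things; names that differ only in an ending like _2 or _b are one class to them, and where a whole thing is asked for, a point or a joint stands for the part that bears it (a point fixed in the world has none). Each returns a list of dicts, best first, with "p" (0 to 1); they miss things now and then, are a little off and sometimes report something else, mostly with a low value. They report only what shows in the picture. A call takes as long as a camera call. They do not tell look-alikes from the thing itself.
- search_frame(target, picture): "location" ([column, row] in pixels, amid what is visible of it).
- trace(target, picture): "region" (400x640 bool, what is visible of it) and "location" ([column, row] in pixels, amid what is visible of it).
- pinpoint(target, picture): "location" ([column, row] in pixels: a listed point, or the origin of a listed thing).
The state is a dict: "time_s": time; "joint_positions": joint angles; "qd": joint speeds; "effort": joint torques, N m; "position": TCP position; "tool_rot": TCP orientation; "ft_force": force on the tool from outside, world axes, zero at the start; "wrist_torque": the same for the moment, N m; "finger_gap": finger opening in m.
Only numpy, scipy, OpenCV 4.12 (cv2) and the standard library are available. Lean on these libraries where they do the work, as an engineer would, in place of code of your own. Each camera call takes 0.05 s, during which the arm holds its last target. There are 200 camera calls.

### The job

Get the tube rotator ready to run: tighten the black wing nut in the middle of its tilted wheel, clockwise, until it is fully home, working in short turns between the two slim capped tubes that stand close beside it and without pushing against any tube on the wheel. Only then set the click-stop speed selector on the white controller box to the fourth click clockwise from its off stop, and let go. Leave the tube rack, the bottle and the tip box where they are.

Things in the scene. Friction and masses are not known exactly. Their poses are not given: they have to be found in the camera images.
- nut_grip (a point): Point on the black wing nut's axis at grip height, 36 mm above the wheel's face. z: along the axis, out of the wheel, leaning 35 degrees from vertical towards the machine's front. x: along the wings, turning with the nut. The wings form a blade 44 mm tip to tip and 18 mm thick, 16 to 48 mm above the wheel's face (middle 16 mm: up to 34, stud to 41). Grip it across thickness or length (flat ends).
- wing_nut (a joint): Turn of the wing nut, rad: grows as it is tightened (clockwise seen from outside the wheel), stops hard at 3.0 = fully home; starts between 0.4 and 1.25. It does not shift along its axis. Friction about 0.08 N m; it stays where it is left. Under the wings is a round hub 28 mm wide, top 11 mm (15 mm for the middle 24 mm) above the wheel's face.
- tubes: Two slim white-capped glass tubes, 6 mm across, close beside the wing nut, fixed in the wheel, parallel to its axis. Origin: where that axis meets the wheel's face; z out along the axis; x along the line between the tubes, which stand at x = +27 and -27 mm; y level; tops 58 mm above the wheel's face. When the nut is home its wings lie 65 degrees anticlockwise from x.
- outer_tubes: Five more capped tubes fixed in the wheel's outer ring, 76 mm from the axis, caps 16 mm across, tops 36 mm above the wheel's face; same origin and axes as tubes; they stand at 20, 50, 155, 205 and 335 degrees anticlockwise from x.
- speed_grip (a point): Point on the axis of the black speed selector at grip height, 93 mm above the table. The selector is on top of a white controller box (130 x 130 mm, 60 mm high, left or right of the rotator). z up; x along its bar grip: 42 mm long, 14 mm thick, 69 to 101 mm above the table, over a round flange 44 mm across. A white line on its -x half is the pointer.
- speed (a joint): Turn of the speed selector, rad: 0 at the off stop (pointer at the long mark), growing clockwise from above. Spring click-stops every 0.349 rad (20 degrees, a short mark at each), from 0 to the eighth at 2.79; the fourth is at 1.396. Starts resting at off, the first or the second click. About 0.1 N m takes it over a click; let go, it settles into the nearest click.
- controller: White controller box 130 x 130 mm, 60 mm high, fixed to the bench, with the speed selector at the centre of its top. Origin at the centre of its underside; the off mark is on its -x side.
- rotator: The tube rotator, fixed to the bench: white base 190 x 160 mm and 45 mm high that carries the tilted wheel, a flat grey disc of radius 95 mm. Origin under the base, below the wheel's centre, which is 150 mm above the table; -x is its front.
- rack: Bystander: blue tube rack 110 x 110 mm, 82 mm high with its capped tubes, loose. Origin at the centre of its underside.
- bottle: Bystander: clear bottle with a blue cap, 70 mm across, 150 mm high, loose. Origin at the centre of its underside.
- tip_box: Bystander: grey pipette-tip box 85 x 120 mm with a white lid, 67 mm high, loose. Origin at the centre of its underside.
Mind the look-alikes: they are no part of the job. Several things have the shape of the controller; the one meant has the colours described above.

How it is judged:
On the way, in this order (a step that is already met when the one before it is completed fails the run):
1. the wing nut is tightened fully home (value of joint wing_nut above 2.92 rad), for 0.2 s.
2. then the speed selector is on its fourth click from off and let go (value of joint speed between 1.29628 and 1.49628 rad and contact force between controller and the fingers below 0.5 N), for 0.2 s.
At the end, for the whole second after the job is handed in: The wing nut is fully home (within 0.08 rad of its stop at 3.0) and the speed selector rests on its fourth click (within 0.1 rad of 1.396) (value of joint wing_nut above 2.92 rad and value of joint speed between 1.29628 and 1.49628 rad and velocity of joint speed between -0.05 and 0.05 rad/s); the robot touches nothing.
It fails at once if a tube on the wheel is pushed with more than 6 N (contact force between any of tubes, outer_tubes and the fingers above 6 N or contact force between any of tubes, outer_tubes and the arm above 6 N).
It fails at once if the tube rack is moved more than 15 mm (distance of rack from where it was at the start of the episode above 0.015 m).
It fails at once if the bottle is moved more than 15 mm (distance of bottle from where it was at the start of the episode above 0.015 m).
It fails at once if the tip box is moved more than 15 mm (distance of tip_box from where it was at the start of the episode above 0.015 m).
It also fails if it takes over 58 s, if anything falls off the work surface, if the arm or the gripper's body presses on something with over 40 N, if the wrist force passes 120 N, or if a joint passes its speed limit or range.

## Working session

There is one attempt and no reset: what is moved stays moved. The work goes in short steps, Python scripts to look and compute and a tool call to move; the robot and the scene stay as the last step left them, time stands still between calls to the robot, and variables do not carry over. Pictures are saved under pics/ and viewed, about 8 in all and at most 12, crops included, and the job is handed in when it is done.

Besides the shell and the picture viewer there is one more tool, called after ">>>" by a JSON object that holds its "method" and its "body", one argument or row to a line. drive_tool: Moves the arm, as the interface text tells. Its arguments: {"type":"object","properties":{"commands":{"type":"array"},"newtons":{"type":"number"}},"required":["commands"]}

```bash
ls; mkdir -p pics; cat > h.py <<'E'
from cell import *
import numpy as np, cv2
def ray(f,px):
    K=np.array([[f['fx'],0,f['cx']],[0,f['fy'],f['cy']],[0,0,1]])
    p=cv2.undistortPoints(np.array([[px]],float),K,np.array(f['dist'],float))[0,0]
    return np.array([p[0],p[1],1.])
def c2w(f,P,s=None):
    if 'R' in f: return np.array(f['R']).T@(np.array(P)-np.array(f['t']))
    H=np.array(f['hand_eye']); q=H[:3,:3]@P+H[:3,3]
    return np.array(s['tool_rot'])@q+np.array(s['position'])
def pt(f,px,s=None):
    u,v=int(round(px[0])),int(round(px[1]))
    w=f['range_z'][max(0,v-2):v+3,max(0,u-2):u+3]; w=w[w>0]
    return c2w(f,ray(f,px)*(np.median(w) if len(w) else np.nan),s)
def onz(f,px,z,s=None):
    o=c2w(f,np.zeros(3),s); d=c2w(f,ray(f,px),s)-o
    return o+d*(z-o[2])/d[2]
def save(f,n): cv2.imwrite('pics/'+n,f['frame'][:,:,::-1])
E
python3 - <<'E'
from h import *
np.set_printoptions(precision=4,suppress=True)
for c in ['scene','side']:
    f=grab_frame(c); save(f,c+'1.png')
    print(c,'cam',c2w(f,np.zeros(3)))
    for n in ['nut_grip','tubes','speed_grip','controller','rotator','rack','bottle','tip_box']:
        for r in pinpoint(n,f)[:3]: print(n,r['p'],np.round(r['location'],1),pt(f,r['location']))
E
```

```text
pics
scene cam [ 1.0676 -0.6819  1.3114]
nut_grip 0.55 [307.2 225.4] [ 0.5677 -0.0116  0.1868]
tubes 0.51 [314.6 236. ] [ 0.597  -0.0168  0.1628]
speed_grip 0.68 [281.8 166.2] [0.3044 0.2063 0.0924]
speed_grip 0.62 [368.1 110.2] [0.4011 0.6377 0.0886]
speed_grip 0.59 [346.  162.5] [0.4849 0.3404 0.0997]
controller 0.97 [344.6 183. ] [0.5144 0.2869 0.0602]
controller 0.93 [370.8 127.7] [0.4468 0.5843 0.0605]
controller 0.91 [284.4 183.9] [0.3433 0.1661 0.0613]
rotator 0.69 [314.6 262.1] [ 0.6126 -0.0413  0.0673]
rack 0.94 [233.9 312.8] [ 0.515  -0.3032  0.0594]
bottle 0.95 [388.  232.1] [0.7372 0.1966 0.045 ]
bottle 0.26 [313.4 263.1] [ 0.6044 -0.0364  0.0479]
tip_box 0.94 [304.3 343.2] [ 0.7337 -0.2674  0.0669]
tip_box 0.53 [343.4 181.1] [0.5068 0.291  0.0616]
tip_box 0.41 [349.6 162.8] [0.4787 0.3775 0.0626]
side cam [-0.0385 -0.8795  1.2079]
nut_grip 0.59 [357.1 202.9] [ 0.5466 -0.0179  0.179 ]
speed_grip 0.6 [264.5 205.1] [0.2996 0.2009 0.0894]
speed_grip 0.6 [234.6 167.9] [0.2723 0.4365 0.0967]
speed_grip 0.6 [252.3 129.4] [0.4431 0.7014 0.0554]
controller 0.74 [237.9 185.9] [0.2576 0.3718 0.0609]
controller 0.66 [253.8 149.6] [0.3999 0.5755 0.0442]
controller 0.62 [293.4 184.8] [0.4485 0.2796 0.0603]
rotator 0.97 [360.5 233.6] [ 0.554  -0.0425  0.0472]
rotator 0.54 [379.1 308.4] [ 0.4464 -0.3236  0.0543]
rotator 0.4 [366.4 199.8] [ 0.58   -0.0218  0.1815]
rack 0.85 [381.5 307.3] [ 0.4541 -0.3244  0.0557]
bottle 0.55 [361.9 181.8] [0.6006 0.0427 0.2016]
tip_box 0.91 [436.1 266.2] [ 0.6861 -0.2852  0.0659]
```

```bash
python3 - <<'E'
import cv2,numpy as np
a=cv2.imread('pics/scene1.png')[60:360,180:480];b=cv2.imread('pics/side1.png')[80:330,200:480]
a=cv2.resize(a,(400,400),interpolation=2);b=cv2.resize(b,(400,357),interpolation=2)
b=cv2.copyMakeBorder(b,0,43,0,0,0)
cv2.imwrite('pics/both.png',np.hstack([a,b]))
E
```

```text
(no output)
```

View pics/both.png

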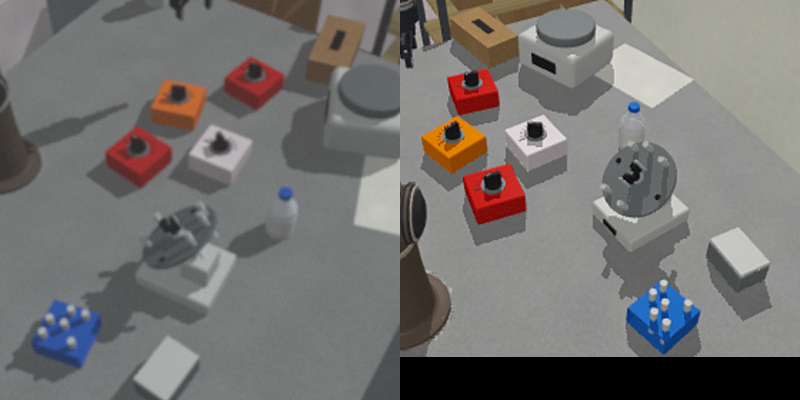

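View 1: the white controller shows at scene pixel ≈(345,172). The rotator wheel faces the robot at scene ≈(312,235). The other boxes (red, orange, brown) are look-alikes. Next I fit the wheel plane.

```bash
cat >> h.py <<'E'
def cloud(f,s=None,step=1):
    v,u=np.mgrid[0:400:step,0:640:step]; z=f['range_z'][::step,::step]; m=z>0
    K=np.array([[f['fx'],0,f['cx']],[0,f['fy'],f['cy']],[0,0,1]])
    p=cv2.undistortPoints(np.stack([u[m],v[m]],1).astype(float)[:,None],K,np.array(f['dist'],float))[:,0]
    P=np.c_[p,np.ones(len(p))]*z[m][:,None]
    if 'R' in f: W=(P-np.array(f['t']))@np.array(f['R'])
    else:
        H=np.array(f['hand_eye']); W=(P@H[:3,:3].T+H[:3,3])@np.array(s['tool_rot']).T+np.array(s['position'])
    return W,f['frame'][::step,::step][m],np.c_[u[m],v[m]]
def tilt(psi):
    # n leans 35deg towards front; front direction = (-cos psi,-sin psi)
    return np.array([-np.sin(.6109)*np.cos(psi),-np.sin(.6109)*np.sin(psi),np.cos(.6109)])
E
python3 - <<'E'
from h import *
np.set_printoptions(precision=4,suppress=True)
for c in ['scene','side']:
    f=grab_frame(c);W,C,U=cloud(f)
    m=(np.hypot(W[:,0]-.575,W[:,1]+.02)<.13)&(W[:,2]>.075)&(W[:,2]<.24);P=W[m]
    best=None
    for psi in np.radians(np.arange(-180,180,3)):
        d=P@tilt(psi); h,e=np.histogram(d,np.arange(d.min(),d.max()+.004,.004)); k=h.argmax()
        if best is None or h[k]>best[0]: best=(h[k],psi,e[k]+.002)
    n=tilt(best[1]); q=P[abs(P@n-best[2])<.005]; c0=q.mean(0); nn=np.linalg.svd(q-c0)[2][2]; nn*=np.sign(nn[2])
    lo,hi=q.min(0),q.max(0)
    print(c,best,nn,np.degrees(np.arccos(nn[2])),np.degrees(np.arctan2(-nn[1],-nn[0])),c0,lo,hi,len(q))
    for r in trace('controller',f)[:4]:
        b=r['region']; print(r['p'],r['location'],f['frame'][b].mean(0), pt(f,r['location']))
        k=b[U[:,1],U[:,0]]&(abs(W[:,2]-.06)<.006)
        if k.sum()>20: print('  top rect',cv2.minAreaRect(W[k][:,:2].astype(np.float32)))
print(read_state()['joint_positions'])
E
```

```text
scene (np.int64(1026), np.float64(0.10471975511965978), np.float64(-0.21091582536833858)) [-0.5674 -0.0648  0.8209] 34.82897517985011 6.513464284530304 [ 0.5989 -0.0225  0.1581] [ 0.5137 -0.105   0.0987] [0.6701 0.0811 0.2073] 1349
0.94 [368.9, 122.6] [116.7732  51.6147  51.0919] [0.4273 0.6029 0.0633]
  top rect ((0.41387611627578735, 0.6405422687530518), (0.14078029990196228, 0.13354229927062988), 81.77655029296875)
0.9 [283.4, 178.2] [121.4831  51.7221  51.2955] [0.3241 0.186  0.0608]
  top rect ((0.3061724603176117, 0.21110443770885468), (0.13227611780166626, 0.1374136060476303), 84.15843963623047)
0.74 [347.4, 176.0] [143.1394 139.0053 141.9576] [0.507  0.3169 0.0645]
  top rect ((0.4855822026729584, 0.33769237995147705), (0.1297677904367447, 0.13381487131118774), 5.11034631729126)
0.74 [314.5, 136.3] [140.4247  84.7511  54.2649] [0.2962 0.4203 0.0647]
  top rect ((0.2815459370613098, 0.4386671781539917), (0.13103652000427246, 0.13672387599945068), 17.40421485900879)
side (np.int64(926), np.float64(0.10471975511965978), np.float64(-0.21040421722647973)) [-0.5687 -0.0633  0.8201]
[... 219 characters left out ...]
, 0.6344256401062012), (0.13440462946891785, 0.13061121106147766), 82.93681335449219)
0.77 [234.7, 179.5] [160.5101  92.6869  14.3418] [0.2585 0.4095 0.0635]
  top rect ((0.2766132652759552, 0.43425750732421875), (0.13181066513061523, 0.13561517000198364), 18.197240829467773)
0.73 [292.5, 180.7] [158.4418 152.4964 153.871 ] [0.455  0.3018 0.061 ]
  top rect ((0.47973087430000305, 0.334067165851593), (0.13005957007408142, 0.1312602013349533), 3.831993579864502)
0.67 [266.1, 215.6] [147.486   32.101   28.6841] [0.2926 0.1747 0.0631]
  top rect ((0.301308810710907, 0.2073204219341278), (0.13689649105072021, 0.128822460770607), 84.12643432617188)
[ 1.1153  0.3081  1.6338 -0.      1.1997 -0.0697]
```

```bash
cat >> h.py <<'E'
from scipy.spatial.transform import Rotation as Ro
np.set_printoptions(precision=3,suppress=True)
N=np.array([-.568,-.064,.8205]); N/=np.linalg.norm(N)
Y=np.cross(N,[0,0,1.]); Y/=-np.linalg.norm(Y)   # level
if Y[1]<0: Y=-Y
X=np.cross(Y,N)
def toolR(n,y): return np.c_[-n,y,np.cross(-n,y)]
def face(F): # tool orientation with jaw axis at F deg ccw from X
    a=np.radians(F); return toolR(N,np.cos(a)*X+np.sin(a)*Y)
def plan(p,R,s=None):
    s=s or read_state(); R0=np.array(s['tool_rot']); 
    rv=Ro.from_matrix(R0.T@R).as_rotvec(degrees=True)/10
    d=(np.array(p)-np.array(s['position']))/.025
    print('rot(units)',rv,'| shift if rotated first',R.T@d,'| shift now',R0.T@d,'t',round(s['time_s'],2),'j',np.array(s['joint_positions']),'F',np.linalg.norm(s['ft_force']),'gap',s['finger_gap'])
C0=np.array([.588,-.014,.151])
E
python3 - <<'E'
from h import *
s=read_state(); print(s['tool_rot'],X,Y); f=grab_frame('wrist'); print(f['hand_eye'])
plan(C0+N*.34,face(90)); plan(C0+N*.34,face(-90))
E
```

```text
[[ 0.     0.376  0.927]
 [-0.     0.927 -0.376]
 [-1.    -0.     0.   ]] [0.815 0.092 0.572] [-0.112  0.994  0.   ]
[[-0.001 -0.283  0.959  0.03 ]
 [ 1.    -0.001  0.001 -0.   ]
 [ 0.001  0.959  0.283 -0.072]
 [ 0.     0.     0.     1.   ]]
rot(units) [-2.764 -3.413  0.868] | shift if rotated first [  1.223 -25.153   3.526] | shift now [ -1.012 -20.381  15.172] t 1.15 j [ 1.115  0.308  1.634 -0.     1.2   -0.07 ] F 0.574766389286406 gap 0.08552081356878606
rot(units) [14.536  1.161  4.564] | shift if rotated first [ 1.223 25.153 -3.526] | shift now [ -1.012 -20.381  15.172] t 1.15 j [ 1.115  0.308  1.634 -0.     1.2   -0.07 ] F 0.574766389286406 gap 0.08552081356878606
```

>>> {"method": "drive_tool", "body": {
  "commands": [
    {"fingers": 0, "ax": -0.55, "ay": -0.68, "az": 0.17},
    {"fingers": 0, "ax": -0.55, "ay": -0.68, "az": 0.17},
    {"fingers": 0, "ax": -0.55, "ay": -0.68, "az": 0.17},
    {"fingers": 0, "ax": -0.55, "ay": -0.68, "az": 0.17},
    {"fingers": 0, "ax": -0.55, "ay": -0.68, "az": 0.17},
    {"dy": -1, "dz": 0.14, "dx": 0.05},
    {"dy": -1, "dz": 0.14, "dx": 0.05},
    {"dy": -1, "dz": 0.14, "dx": 0.05},
    {"dy": -1, "dz": 0.14, "dx": 0.05},
    {"dy": -1, "dz": 0.14, "dx": 0.05},
    {"dy": -1, "dz": 0.14, "dx": 0.05},
    {"dy": -1, "dz": 0.14, "dx": 0.05}
  ]
}}

```text
$.commands[0]: bad value
```

>>> {"method": "drive_tool", "body": {
  "commands": [
    {"dy": -1, "dz": 0.14, "dx": 0.05},
    {"dy": -1, "dz": 0.14, "dx": 0.05},
    {"dy": -1, "dz": 0.14, "dx": 0.05},
    {"dy": -1, "dz": 0.14, "dx": 0.05},
    {"dy": -1, "dz": 0.14, "dx": 0.05},
    {"dy": -1, "dz": 0.14, "dx": 0.05},
    {"dy": -1, "dz": 0.14, "dx": 0.05},
    {"dy": -1, "dz": 0.14, "dx": 0.05},
    {"dy": -1, "dz": 0.14, "dx": 0.05},
    {"dy": -1, "dz": 0.14, "dx": 0.05},
    {"dy": -1, "dz": 0.14, "dx": 0.05},
    {"dy": -1, "dz": 0.14, "dx": 0.05}
  ]
}}

```text
$.commands[0]: bad value
```

```bash
python3 - <<'E'
from h import *
plan(C0+N*.30,face(90))
E
```

```text
rot(units) [-2.764 -3.413  0.868] | shift if rotated first [  2.823 -25.153   3.526] | shift now [  0.3   -19.944  15.975] t 1.15 j [ 1.115  0.308  1.634 -0.     1.2   -0.07 ] F 0.574766389286406 gap 0.08552081356878606
```

>>> {"method": "drive_tool", "body": {
  "commands": [
    {"fingers": 0, "dx": 0, "dy": 0, "dz": 0, "ax": -0.55, "ay": -0.68, "az": 0.17},
    {"fingers": 0, "dx": 0, "dy": 0, "dz": 0, "ax": -0.55, "ay": -0.68, "az": 0.17},
    {"fingers": 0, "dx": 0, "dy": 0, "dz": 0, "ax": -0.55, "ay": -0.68, "az": 0.17},
    {"fingers": 0, "dx": 0, "dy": 0, "dz": 0, "ax": -0.55, "ay": -0.68, "az": 0.17},
    {"fingers": 0, "dx": 0, "dy": 0, "dz": 0, "ax": -0.55, "ay": -0.68, "az": 0.17},
    {"fingers": 0, "dx": 0.05, "dy": -1, "dz": 0.14, "ax": 0, "ay": 0, "az": 0},
    {"fingers": 0, "dx": 0.05, "dy": -1, "dz": 0.14, "ax": 0, "ay": 0, "az": 0},
    {"fingers": 0, "dx": 0.05, "dy": -1, "dz": 0.14, "ax": 0, "ay": 0, "az": 0},
    {"fingers": 0, "dx": 0.05, "dy": -1, "dz": 0.14, "ax": 0, "ay": 0, "az": 0},
    {"fingers": 0, "dx": 0.05, "dy": -1, "dz": 0.14, "ax": 0, "ay": 0, "az": 0},
    {"fingers": 0, "dx": 0.05, "dy": -1, "dz": 0.14, "ax": 0, "ay": 0, "az": 0},
    {"fingers": 0, "dx": 0.05, "dy": -1, "dz": 0.14, "ax": 0, "ay": 0, "az": 0}
  ]
}}

```text
time_s: 2.65
position: [0.2822, 0.4051, 0.4135]
tool_rot: [[0.58, -0.127, 0.805], [0.07, 0.992, 0.106], [-0.812, -0.005, 0.584]]
ft_force: [0.5, -0.3, 0.2]
finger_gap: 0.0857
```

>>> {"method": "drive_tool", "body": {
  "commands": [
    {"fingers": 0, "dx": 0.05, "dy": -1, "dz": 0.14, "ax": 0, "ay": 0, "az": 0},
    {"fingers": 0, "dx": 0.05, "dy": -1, "dz": 0.14, "ax": 0, "ay": 0, "az": 0},
    {"fingers": 0, "dx": 0.05, "dy": -1, "dz": 0.14, "ax": 0, "ay": 0, "az": 0},
    {"fingers": 0, "dx": 0.05, "dy": -1, "dz": 0.14, "ax": 0, "ay": 0, "az": 0},
    {"fingers": 0, "dx": 0.05, "dy": -1, "dz": 0.14, "ax": 0, "ay": 0, "az": 0},
    {"fingers": 0, "dx": 0.05, "dy": -1, "dz": 0.14, "ax": 0, "ay": 0, "az": 0},
    {"fingers": 0, "dx": 0.05, "dy": -1, "dz": 0.14, "ax": 0, "ay": 0, "az": 0},
    {"fingers": 0, "dx": 0.05, "dy": -1, "dz": 0.14, "ax": 0, "ay": 0, "az": 0},
    {"fingers": 0, "dx": 0.05, "dy": -1, "dz": 0.14, "ax": 0, "ay": 0, "az": 0},
    {"fingers": 0, "dx": 0.05, "dy": -1, "dz": 0.14, "ax": 0, "ay": 0, "az": 0},
    {"fingers": 0, "dx": 0.05, "dy": -1, "dz": 0.14, "ax": 0, "ay": 0, "az": 0},
    {"fingers": 0, "dx": 0.05, "dy": -1, "dz": 0.14, "ax": 0, "ay": 0, "az": 0}
  ]
}}

```text
time_s: 4.15
position: [0.3628, 0.103, 0.4299]
tool_rot: [[0.583, -0.128, 0.802], [0.073, 0.992, 0.105], [-0.809, -0.003, 0.588]]
ft_force: [-0.2, -0.4, 0.4]
finger_gap: 0.0852
```

```bash
python3 - <<'E'
from h import *
plan(C0+N*.33,face(90))
E
```

```text
rot(units) [ 0.085  0.114 -0.039] | shift if rotated first [ 0.771 -5.657  0.536] | shift now [ 0.742 -5.669  0.438] t 4.15 j [ 0.172 -0.414  2.323 -0.049  0.605 -1.497] F 0.6025270721297642 gap 0.0851700997530119
```

>>> {"method": "drive_tool", "body": {
  "commands": [
    {"fingers": 0, "dx": 0.12, "dy": -0.95, "dz": 0.08, "ax": 0.09, "ay": 0.11, "az": -0.04},
    {"fingers": 0, "dx": 0.12, "dy": -0.95, "dz": 0.08, "ax": 0, "ay": 0, "az": 0},
    {"fingers": 0, "dx": 0.12, "dy": -0.95, "dz": 0.08, "ax": 0, "ay": 0, "az": 0},
    {"fingers": 0, "dx": 0.12, "dy": -0.95, "dz": 0.08, "ax": 0, "ay": 0, "az": 0},
    {"fingers": 0, "dx": 0.12, "dy": -0.95, "dz": 0.08, "ax": 0, "ay": 0, "az": 0},
    {"fingers": 0, "dx": 0.12, "dy": -0.95, "dz": 0.08, "ax": 0, "ay": 0, "az": 0},
    {"fingers": 0, "dx": 0, "dy": 0, "dz": 0, "ax": 0, "ay": 0, "az": 0}
  ]
}}

```text
time_s: 5.03
position: [0.399, -0.0425, 0.424]
tool_rot: [[0.572, -0.107, 0.813], [0.062, 0.994, 0.088], [-0.818, 0.0, 0.575]]
ft_force: [0.1, 0.9, 0.1]
finger_gap: 0.0857
```

```bash
cat >> h.py <<'E'
def proj(f,s,P):
    H=np.array(f['hand_eye']); T=np.array(s['tool_rot'])
    q=(np.atleast_2d(P)-np.array(s['position']))@T; c=(q-H[:3,3])@H[:3,:3]
    K=np.array([[f['fx'],0,f['cx']],[0,f['fy'],f['cy']],[0,0,1]])
    return cv2.projectPoints(c[:,None],np.zeros(3),np.zeros(3),K,np.array(f['dist'],float))[0][:,0]
def rectify(f,s,h,sc=4000,half=.1):
    # picture of plane at height h over face: right=-Y, up = X (seen from outside)
    n=int(2*half*sc); j,i=np.meshgrid(np.arange(n),np.arange(n))
    P=C0+N*h+((half-i/sc)[...,None])*X-((j/sc-half)[...,None])*Y
    m=proj(f,s,P.reshape(-1,3)).reshape(n,n,2).astype(np.float32)
    return cv2.remap(f['frame'],m[...,0],m[...,1],1)
E
python3 - <<'E'
from h import *
plan(C0+N*.33,face(90))
s=read_state(); f=grab_frame('wrist'); save(f,'w1.png')
W,Cc,U=cloud(f,s)
d=(W-C0)
# plane refit
h=d@N; r=np.linalg.norm(d-np.outer(h,N),axis=1)
m=(abs(h)<.006)&(r<.09); q=W[m]; c=q.mean(0); nn=np.linalg.svd((q-c)[::5],full_matrices=False)[2][2]; nn*=np.sign(nn[2])
print('n',nn,'off',np.median(h[m]),m.sum())
for n in ['nut_grip','tubes']:
    for r_ in pinpoint(n,f)[:2]:
        o=c2w(f,np.zeros(3),s); dd=c2w(f,ray(f,r_['location']),s)-o; hh={'nut_grip':.036,'tubes':0}[n]
        p=o+dd*((hh-(o-C0)@N)/(dd@N))-C0; print(n,r_['p'],r_['location'],'XY',p@X,p@Y)
def xy(lo,hi,rm):
    m=(h>lo)&(h<hi)&(r<rm); return np.c_[d[m]@X,d[m]@Y]
t=xy(.05,.065,.05); print('tube tops',len(t)); 
for sgn in (1,-1):
    k=t[t[:,0]*sgn>0.01]; print(len(k), k.mean(0) if len(k) else 0, k.min(0) if len(k) else 0,k.max(0) if len(k) else 0)
b=xy(.040,.049,.022); print('blade',len(b)); 
if len(b): print(b.mean(0),cv2.minAreaRect(b.astype(np.float32)))
A=rectify(f,s,.055,3000); B=rectify(f,s,.046,3000)
cv2.imwrite('pics/rect.png',np.hstack([A[150:450,150:450],B[150:450,150:450]])[:,:,::-1].repeat(1,0))
import cv2 as c_
im=np.hstack([A[:,:400*0+600][100:500,100:500],B[100:500,100:500]]); cv2.imwrite('pics/rect.png',im[:,:,::-1])
E
```

```text
rot(units) [-0.023  0.025  0.016] | shift if rotated first [0.127 0.287 0.026] | shift now [0.127 0.288 0.025] t 5.03 j [-0.297 -0.334  2.282  0.38   0.655 -2.214] F 0.8709050592439274 gap 0.0857410474335619
n [-0.571 -0.066  0.818] off 0.0011558608136883796 19216
nut_grip 0.86 [331.2, 194.3] XY 0.002606110415858606 -0.0010619541515891015
tube tops 119
67 [0.022 0.002] [ 0.012 -0.001] [0.028 0.009]
52 [-0.026  0.001] [-0.031 -0.008] [-0.013  0.006]
blade 387
[-0.001  0.002] ((-0.0007828157395124435, 0.0016255807131528854), (0.04307236894965172, 0.017934078350663185), 11.960755348205566)
```

View pics/rect.png

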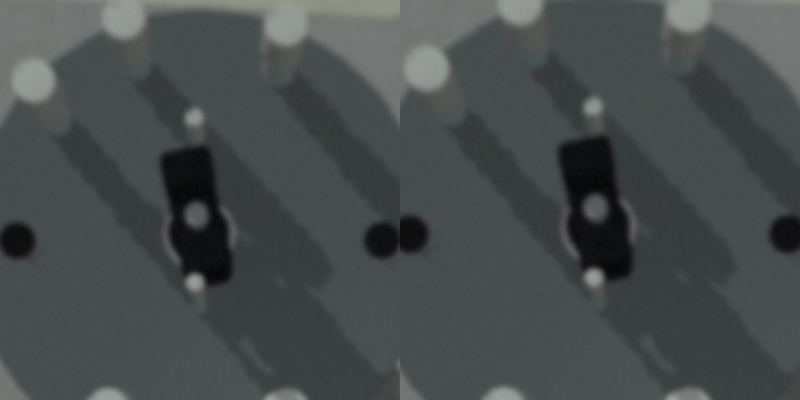

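View pics/w1.png

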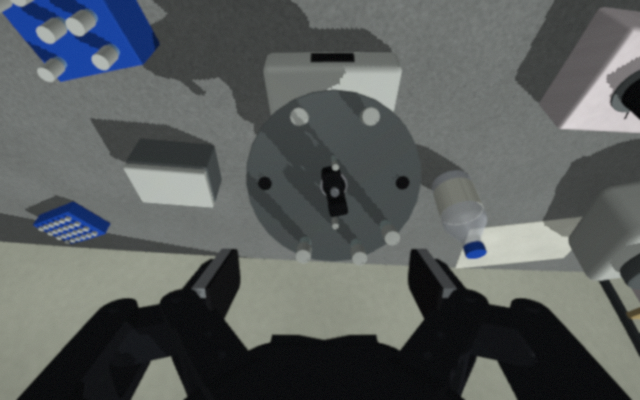

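Views 2 and 3 show the tubes on the X line at ±27 mm (rectified pixels (195,118) and (195,283)). The blade lies 12° anticlockwise from X, so the nut is at about 0.78 rad with about 127° to go. I'll flip the wrist by a half turn to stay within joint 6's range.

>>> {"method": "drive_tool", "body": {
  "commands": [
    {"fingers": 0, "dx": 0, "dy": 0, "dz": 0, "ax": 1, "ay": 0, "az": 0},
    {"fingers": 0, "dx": 0, "dy": 0, "dz": 0, "ax": 1, "ay": 0, "az": 0},
    {"fingers": 0, "dx": 0, "dy": 0, "dz": 0, "ax": 1, "ay": 0, "az": 0}
  ]
}}

```text
time_s: 5.55
position: [0.3977, -0.0382, 0.4236]
tool_rot: [[0.57, 0.319, 0.757], [0.067, 0.9, -0.43], [-0.819, 0.296, 0.492]]
ft_force: [-0.5, 0.3, 0.5]
finger_gap: 0.0857
```

```bash
cat >> h.py <<'E'
N=np.array([-.5695,-.065,.8195]); N/=np.linalg.norm(N)
Y=np.cross(N,[0,0,1.]); Y/=np.linalg.norm(Y); Y*=np.sign(Y[1]); X=np.cross(Y,N)
C0=C0+.0017*Y-.0003*X+.001*N
def grip(F,h): plan(C0+N*(h+.155),face(F))
E
python3 - <<'E'
from h import *
grip(-78,.12)
E
```

```text
rot(units) [13.712 -0.016 -0.009] | shift if rotated first [ 2.293 -0.156 -0.059] | shift now [ 2.293  0.149 -0.064] t 5.55 j [-0.287 -0.338  2.286  0.379  0.657 -1.671] F 0.79541972723117 gap 0.0856983654030621
```

>>> {"method": "drive_tool", "body": {
  "commands": [
    {"fingers": 0.45, "dx": 0, "dy": 0, "dz": 0, "ax": 1, "ay": 0, "az": 0},
    {"fingers": 0.45, "dx": 0, "dy": 0, "dz": 0, "ax": 1, "ay": 0, "az": 0},
    {"fingers": 0.45, "dx": 0, "dy": 0, "dz": 0, "ax": 1, "ay": 0, "az": 0},
    {"fingers": 0.45, "dx": 0, "dy": 0, "dz": 0, "ax": 1, "ay": 0, "az": 0},
    {"fingers": 0.45, "dx": 0, "dy": 0, "dz": 0, "ax": 1, "ay": 0, "az": 0},
    {"fingers": 0.45, "dx": 0, "dy": 0, "dz": 0, "ax": 1, "ay": 0, "az": 0},
    {"fingers": 0.45, "dx": 0, "dy": 0, "dz": 0, "ax": 1, "ay": 0, "az": 0},
    {"fingers": 0.45, "dx": 0, "dy": 0, "dz": 0, "ax": 1, "ay": 0, "az": 0},
    {"fingers": 0.45, "dx": 0, "dy": 0, "dz": 0, "ax": 1, "ay": 0, "az": 0},
    {"fingers": 0.45, "dx": 0, "dy": 0, "dz": 0, "ax": 1, "ay": 0, "az": 0},
    {"fingers": 0.45, "dx": 0, "dy": 0, "dz": 0, "ax": 1, "ay": 0, "az": 0},
    {"fingers": 0.45, "dx": 0, "dy": 0, "dz": 0, "ax": 1, "ay": 0, "az": 0}
  ]
}}

```text
time_s: 7.05
position: [0.3939, -0.0252, 0.4235]
tool_rot: [[0.568, 0.469, -0.677], [0.083, -0.85, -0.52], [-0.819, 0.239, -0.521]]
ft_force: [0.1, 0.1, -0.4]
finger_gap: 0.0469
```

>>> {"method": "drive_tool", "body": {
  "commands": [
    {"fingers": 0.45, "dx": 0, "dy": 0, "dz": 0, "ax": 0.9, "ay": 0, "az": 0},
    {"fingers": 0.45, "dx": 0, "dy": 0, "dz": 0, "ax": 0.8, "ay": 0, "az": 0},
    {"fingers": 0.45, "dx": 0, "dy": 0, "dz": 0, "ax": 0, "ay": 0, "az": 0}
  ]
}}

```text
time_s: 7.42
position: [0.393, -0.0221, 0.4235]
tool_rot: [[0.567, 0.25, -0.785], [0.086, -0.966, -0.245], [-0.819, 0.071, -0.569]]
ft_force: [0.2, 0.3, -0.9]
finger_gap: 0.0473
```

```bash
python3 - <<'E'
from h import *
grip(-78,.12)
s=read_state(); f=grab_frame('wrist'); save(f,'w2.png')
W,Cc,U=cloud(f,s); d=W-C0; h=d@N; r=np.linalg.norm(d-np.outer(h,N),axis=1)
m=(abs(h)<.006)&(r<.09); print('face off',np.median(h[m]))
def xy(lo,hi,rm):
    m=(h>lo)&(h<hi)&(r<rm); return np.c_[d[m]@X,d[m]@Y]
t=xy(.051,.063,.04)
for sg in (1,-1):
    k=t[t[:,0]*sg>.02]; print(len(k),np.median(k,0) if len(k) else 0)
b=xy(.040,.051,.0225); print('blade',len(b),cv2.minAreaRect(b.astype(np.float32)) if len(b) else 0)
A=rectify(f,s,.058,4000,.05); B=rectify(f,s,.048,4000,.05)
cv2.imwrite('pics/rect2.png',np.hstack([A,B])[:,:,::-1])
E
```

```text
rot(units) [-0.314 -0.022  0.121] | shift if rotated first [ 2.354  0.509 -0.017] | shift now [ 2.343  0.557 -0.037] t 7.42 j [-0.25  -0.354  2.296  0.373  0.661  0.813] F 0.9791064933501087 gap 0.04726152074810452
face off 5.959885598858227e-05
43 [0.027 0.   ]
44 [-0.026  0.   ]
blade 629 ((5.0904229283332825e-05, 0.0003692870959639549), (0.04300900176167488, 0.01799004338681698), 11.40115737915039)
```

View pics/rect2.png

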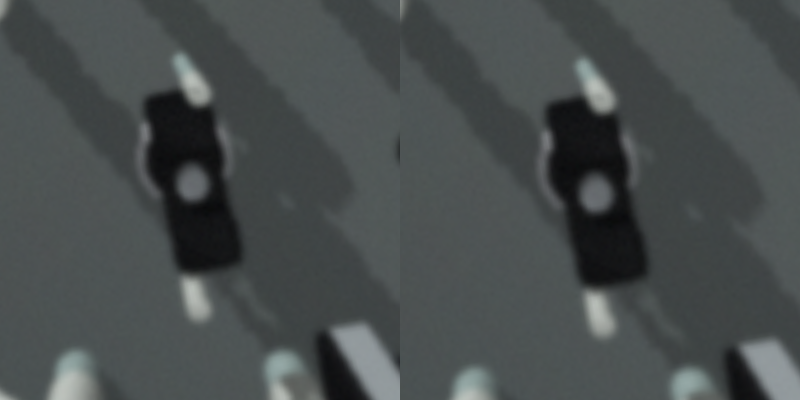

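>>> {"method": "drive_tool", "body": {
  "commands": [
    {"fingers": 0.45, "dx": 0.6, "dy": 0.55, "dz": -0.03, "ax": -0.26, "ay": -0.02, "az": 0.12},
    {"fingers": 0.45, "dx": 0.8, "dy": 0, "dz": 0, "ax": 0, "ay": 0, "az": 0},
    {"fingers": 0.45, "dx": 0.8, "dy": 0, "dz": 0, "ax": 0, "ay": 0, "az": 0},
    {"fingers": 0.45, "dx": 0, "dy": 0, "dz": 0, "ax": 0, "ay": 0, "az": 0}
  ]
}}

```text
time_s: 7.98
position: [0.4291, -0.0299, 0.3798]
tool_rot: [[0.571, 0.284, -0.77], [0.066, -0.951, -0.302], [-0.818, 0.122, -0.562]]
ft_force: [-1.1, -0.6, 0.0]
finger_gap: 0.0469
```

```bash
python3 - <<'E'
from h import *
grip(-78.6,.038)
E
```

```text
rot(units) [ 0.087 -0.015  0.001] | shift if rotated first [3.401 0.015 0.027] | shift now [3.4   0.015 0.036] t 7.97 j [-0.238 -0.199  2.28   0.416  0.514  0.697] F 1.2146234599521042 gap 0.04687844505338229
```

Aligned to within 1 mm, so I go in and close lightly.

>>> {"method": "drive_tool", "body": {
  "commands": [
    {"fingers": 0.45, "dx": 0.85, "dy": 0, "dz": 0.03, "ax": 0.09, "ay": 0, "az": 0},
    {"fingers": 0.45, "dx": 0.85, "dy": 0, "dz": 0, "ax": 0, "ay": 0, "az": 0},
    {"fingers": 0.45, "dx": 0.85, "dy": 0, "dz": 0, "ax": 0, "ay": 0, "az": 0},
    {"fingers": 0.45, "dx": 0.8, "dy": 0, "dz": 0, "ax": 0, "ay": 0, "az": 0},
    {"fingers": 0.45, "dx": 0, "dy": 0, "dz": 0, "ax": 0, "ay": 0, "az": 0}
  ]
}}

```text
time_s: 8.6
position: [0.4783, -0.0236, 0.3139]
tool_rot: [[0.577, 0.278, -0.768], [0.067, -0.953, -0.295], [-0.814, 0.119, -0.569]]
ft_force: [0.6, 0.4, 0.4]
finger_gap: 0.0471
```

```bash
python3 - <<'E'
from h import *
grip(-78.6,.038); print(read_state()['ft_force'])
E
```

```text
rot(units) [ 0.046 -0.054 -0.006] | shift if rotated first [0.104 0.021 0.145] | shift now [0.103 0.02  0.147] t 8.6 j [-0.194  0.027  2.238  0.577  0.33   0.559] F 0.7883620896896048 gap 0.047130820653602634
[0.567 0.369 0.405]
```

>>> {"method": "drive_tool", "body": {
  "newtons": 40,
  "commands": [
    {"fingers": 0.45, "dx": 0.1, "dy": 0.02, "dz": 0.15, "ax": 0.05, "ay": -0.05, "az": 0},
    {"fingers": 0.9, "dx": 0, "dy": 0, "dz": 0, "ax": 0, "ay": 0, "az": 0},
    {"fingers": 0.9, "dx": 0, "dy": 0, "dz": 0, "ax": 0, "ay": 0, "az": 0},
    {"fingers": 0.9, "dx": 0, "dy": 0, "dz": 0, "ax": 0, "ay": 0, "az": 0},
    {"fingers": 0.9, "dx": 0, "dy": 0, "dz": 0, "ax": 0, "ay": 0, "az": 0}
  ]
}}

```text
time_s: 9.22
position: [0.4764, -0.0242, 0.312]
tool_rot: [[0.572, 0.272, -0.774], [0.066, -0.956, -0.287], [-0.818, 0.113, -0.565]]
ft_force: [5.5, 1.7, -6.2]
finger_gap: 0.017
```

```bash
python3 - <<'E'
from h import *
grip(-78.6,.038); print(read_state()['ft_force'],read_state()['wrist_torque'])
E
```

```text
rot(units) [ 0.001 -0.019 -0.   ] | shift if rotated first [0.088 0.025 0.037] | shift now [0.087 0.025 0.037] t 9.22 j [-0.196  0.028  2.241  0.57   0.332  0.571] F 8.434585470296227 gap 0.017045840831470132
[ 5.504  1.709 -6.159] [-0.041  0.142  0.016]
```

>>> {"method": "drive_tool", "body": {
  "commands": [
    {"fingers": 0.9, "dx": 0, "dy": 0, "dz": 0.02, "ax": 0.8, "ay": 0, "az": 0},
    {"fingers": 0.9, "dx": 0, "dy": 0, "dz": 0, "ax": 0.8, "ay": 0, "az": 0},
    {"fingers": 0.9, "dx": 0, "dy": 0, "dz": 0, "ax": 0.8, "ay": 0, "az": 0},
    {"fingers": 0.9, "dx": 0, "dy": 0, "dz": 0, "ax": 0, "ay": 0, "az": 0}
  ]
}}

```text
time_s: 9.72
position: [0.4761, -0.025, 0.3118]
tool_rot: [[0.574, -0.076, -0.816], [0.063, -0.989, 0.136], [-0.817, -0.129, -0.563]]
ft_force: [3.4, 1.8, -4.2]
finger_gap: 0.0174
```

```bash
python3 - <<'E'
from h import *
grip(-134.5,.038); print(read_state()['ft_force'],read_state()['wrist_torque'])
E
```

```text
rot(units) [ 3.136 -0.033  0.   ] | shift if rotated first [0.087 0.012 0.009] | shift now [0.087 0.006 0.015] t 9.72 j [-0.197  0.027  2.242  0.57   0.328  0.999] F 5.700806070874896 gap 0.01743314742750783
[ 3.374  1.776 -4.238] [0.15  0.186 0.084]
```

>>> {"method": "drive_tool", "body": {
  "commands": [
    {"fingers": 0.9, "dx": 0, "dy": 0, "dz": 0, "ax": 0.8, "ay": 0, "az": 0},
    {"fingers": 0.9, "dx": 0, "dy": 0, "dz": 0, "ax": 0.8, "ay": 0, "az": 0},
    {"fingers": 0.9, "dx": 0, "dy": 0, "dz": 0, "ax": 0.8, "ay": 0, "az": 0},
    {"fingers": 0.9, "dx": 0, "dy": 0, "dz": 0, "ax": 0.75, "ay": 0, "az": 0},
    {"fingers": 0.9, "dx": 0, "dy": 0, "dz": 0, "ax": 0, "ay": 0, "az": 0}
  ]
}}

```text
time_s: 10.35
position: [0.4756, -0.026, 0.3114]
tool_rot: [[0.574, -0.493, -0.654], [0.06, -0.772, 0.633], [-0.817, -0.402, -0.413]]
ft_force: [4.2, 0.5, -3.4]
finger_gap: 0.0171
```

```bash
python3 - <<'E'
from h import *
grip(-134.5,.038); print(read_state()['ft_force'],read_state()['wrist_torque'])
E
```

```text
rot(units) [-0.02  -0.042 -0.005] | shift if rotated first [ 0.087 -0.035  0.013] | shift now [ 0.087 -0.035  0.014] t 10.35 j [-0.198  0.027  2.244  0.566  0.325  1.551] F 5.432680632826001 gap 0.017138864974058445
[ 4.222  0.539 -3.376] [0.165 0.277 0.045]
```

>>> {"method": "drive_tool", "body": {
  "commands": [
    {"fingers": 0.55, "dx": 0, "dy": 0, "dz": 0, "ax": 0, "ay": 0, "az": 0},
    {"fingers": 0.55, "dx": 0, "dy": 0, "dz": 0, "ax": 0, "ay": 0, "az": 0},
    {"fingers": 0.55, "dx": -0.3, "dy": 0, "dz": 0, "ax": 0, "ay": 0, "az": 0},
    {"fingers": 0.55, "dx": -0.8, "dy": 0, "dz": 0, "ax": 0, "ay": 0, "az": 0},
    {"fingers": 0.55, "dx": -1, "dy": 0, "dz": 0, "ax": 0, "ay": 0, "az": 0},
    {"fingers": 0.5, "dx": -1, "dy": 0, "dz": 0, "ax": 0, "ay": 0, "az": 0}
  ]
}}

```text
time_s: 11.1
position: [0.4294, -0.0307, 0.3768]
tool_rot: [[0.573, -0.488, -0.659], [0.059, -0.777, 0.627], [-0.818, -0.398, -0.416]]
ft_force: [1.2, -0.9, 0.3]
finger_gap: 0.0427
```

```bash
python3 - <<'E'
from h import *
grip(-45,.115)
E
```

```text
rot(units) [-8.924 -0.02  -0.037] | shift if rotated first [ 0.218  0.018 -0.035] | shift now [ 0.218 -0.035 -0.017] t 11.1 j [-0.238 -0.193  2.283  0.412  0.502  1.687] F 1.4926293053167543 gap 0.04270082653384696
```

>>> {"method": "drive_tool", "body": {
  "commands": [
    {"fingers": 0.32, "dx": 0, "dy": 0, "dz": 0, "ax": -1, "ay": 0, "az": 0},
    {"fingers": 0.32, "dx": 0, "dy": 0, "dz": 0, "ax": -1, "ay": 0, "az": 0},
    {"fingers": 0.32, "dx": 0, "dy": 0, "dz": 0, "ax": -1, "ay": 0, "az": 0},
    {"fingers": 0.32, "dx": 0, "dy": 0, "dz": 0, "ax": -1, "ay": 0, "az": 0},
    {"fingers": 0.32, "dx": 0, "dy": 0, "dz": 0, "ax": -1, "ay": 0, "az": 0},
    {"fingers": 0.32, "dx": 0, "dy": 0, "dz": 0, "ax": -1, "ay": 0, "az": 0},
    {"fingers": 0.32, "dx": 0, "dy": 0, "dz": 0, "ax": -1, "ay": 0, "az": 0},
    {"fingers": 0.32, "dx": 0, "dy": 0, "dz": 0, "ax": -1, "ay": 0, "az": 0},
    {"fingers": 0.32, "dx": 0, "dy": 0, "dz": 0, "ax": -0.95, "ay": 0, "az": 0},
    {"fingers": 0.32, "dx": 0, "dy": 0, "dz": 0, "ax": 0, "ay": 0, "az": 0}
  ]
}}

```text
time_s: 12.35
position: [0.4263, -0.0311, 0.385]
tool_rot: [[0.584, 0.675, -0.452], [0.054, -0.587, -0.808], [-0.81, 0.447, -0.379]]
ft_force: [-0.5, 0.5, 0.5]
finger_gap: 0.0578
```

```bash
python3 - <<'E'
from h import *
grip(-45,.038)
s=read_state(); f=grab_frame('wrist'); save(f,'w3.png')
W,Cc,U=cloud(f,s); d=W-C0; h=d@N; r=np.linalg.norm(d-np.outer(h,N),axis=1)
def xy(lo,hi,rm):
    m=(h>lo)&(h<hi)&(r<rm); return np.c_[d[m]@X,d[m]@Y]
b=xy(.040,.051,.0235); print('blade',len(b),cv2.minAreaRect(b.astype(np.float32)) if len(b) else 0)
t=xy(.051,.063,.04)
for sg in (1,-1):
    k=t[t[:,0]*sg>.02]; print(len(k),np.median(k,0) if len(k) else 0)
E
```

```text
rot(units) [ 0.369 -0.01  -0.115] | shift if rotated first [ 3.638 -0.045  0.024] | shift now [ 3.636 -0.12   0.025] t 12.35 j [-0.24  -0.216  2.285  0.404  0.508  0.074] F 0.9053556741305172 gap 0.05782001681288016
blade 930 ((-0.0003703497350215912, 0.0006947740912437439), (0.017723653465509415, 0.04404056817293167), 45.091026306152344)
68 [0.027 0.001]
73 [-0.027  0.001]
```

View pics/w3.png

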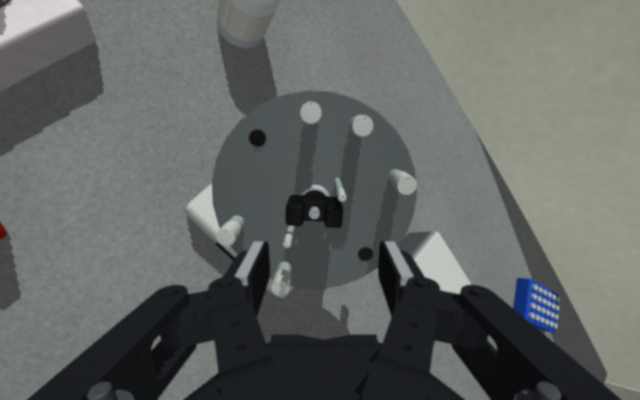

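>>> {"method": "drive_tool", "body": {
  "commands": [
    {"fingers": 0.32, "dx": 0.3, "dy": -0.12, "dz": 0, "ax": 0.37, "ay": 0, "az": -0.12},
    {"fingers": 0.32, "dx": 0.8, "dy": 0, "dz": 0, "ax": 0, "ay": 0, "az": 0},
    {"fingers": 0.32, "dx": 0, "dy": 0, "dz": 0, "ax": 0, "ay": 0, "az": 0}
  ]
}}

```text
time_s: 12.78
position: [0.4402, -0.0276, 0.362]
tool_rot: [[0.571, 0.651, -0.5], [0.067, -0.644, -0.762], [-0.818, 0.402, -0.411]]
ft_force: [-0.6, -0.4, 0.2]
finger_gap: 0.0577
```

```bash
python3 - <<'E'
from h import *
grip(-45,.038)
E
```

```text
rot(units) [-0.055 -0.016 -0.004] | shift if rotated first [2.558 0.054 0.034] | shift now [2.558 0.053 0.04 ] t 12.78 j [-0.225 -0.143  2.276  0.445  0.463  0.111] F 0.7195562077087546 gap 0.05768189215075518
```

>>> {"method": "drive_tool", "body": {
  "commands": [
    {"fingers": 0.32, "dx": 0.85, "dy": 0.05, "dz": 0.05, "ax": -0.05, "ay": 0, "az": 0},
    {"fingers": 0.32, "dx": 0.8, "dy": 0, "dz": 0.02, "ax": 0, "ay": 0, "az": 0},
    {"fingers": 0.32, "dx": 0, "dy": 0, "dz": 0, "ax": 0, "ay": 0, "az": 0}
  ]
}}

```text
time_s: 13.15
position: [0.4644, -0.0272, 0.3297]
tool_rot: [[0.574, 0.652, -0.495], [0.066, -0.64, -0.766], [-0.816, 0.407, -0.41]]
ft_force: [0.6, -0.6, -0.8]
finger_gap: 0.0581
```

```bash
python3 - <<'E'
from h import *
grip(-45,.038)
E
```

```text
rot(units) [-0.021 -0.026 -0.021] | shift if rotated first [ 0.947 -0.047  0.003] | shift now [ 0.947 -0.05   0.007] t 13.15 j [-0.209 -0.031  2.255  0.528  0.374  0.025] F 1.154610905812465 gap 0.058101175337977824
```

>>> {"method": "drive_tool", "body": {
  "newtons": 40,
  "commands": [
    {"fingers": 0.32, "dx": 0.85, "dy": -0.07, "dz": 0.02, "ax": 0, "ay": -0.03, "az": -0.02},
    {"fingers": 0.32, "dx": 0, "dy": 0, "dz": 0, "ax": 0, "ay": 0, "az": 0},
    {"fingers": 0.8, "dx": 0, "dy": 0, "dz": 0, "ax": 0, "ay": 0, "az": 0},
    {"fingers": 0.8, "dx": 0, "dy": 0, "dz": 0, "ax": 0, "ay": 0, "az": 0},
    {"fingers": 0.8, "dx": 0, "dy": 0, "dz": 0, "ax": 0, "ay": 0, "az": 0}
  ]
}}

```text
time_s: 13.78
position: [0.4737, -0.0241, 0.3137]
tool_rot: [[0.569, 0.654, -0.498], [0.067, -0.641, -0.765], [-0.82, 0.402, -0.409]]
ft_force: [14.1, 2.8, -16.7]
finger_gap: 0.043
```

```bash
python3 - <<'E'
from h import *
grip(-115,.038); print(read_state()['ft_force'],read_state()['wrist_torque'])
E
```

```text
rot(units) [ 6.97  -0.001  0.014] | shift if rotated first [ 0.203  0.037 -0.035] | shift now [0.203 0.046 0.023] t 13.78 j [-0.197  0.019  2.245  0.561  0.34  -0.001] F 22.040963362364412 gap 0.04301248073218041
[ 14.081   2.828 -16.719] [-0.023 -0.273  0.093]
```

>>> {"method": "drive_tool", "body": {
  "commands": [
    {"fingers": 0.8, "dx": 0.08, "dy": 0.02, "dz": 0.02, "ax": 0.8, "ay": 0, "az": 0},
    {"fingers": 0.8, "dx": 0.05, "dy": 0, "dz": 0, "ax": 0.8, "ay": 0, "az": 0},
    {"fingers": 0.8, "dx": 0, "dy": 0, "dz": 0, "ax": 0.8, "ay": 0, "az": 0},
    {"fingers": 0.8, "dx": 0, "dy": 0, "dz": 0, "ax": 0.8, "ay": 0, "az": 0},
    {"fingers": 0.8, "dx": 0, "dy": 0, "dz": 0, "ax": 0, "ay": 0, "az": 0}
  ]
}}

```text
time_s: 14.4
position: [0.4739, -0.0247, 0.3137]
tool_rot: [[0.571, 0.277, -0.773], [0.066, -0.954, -0.293], [-0.818, 0.116, -0.563]]
ft_force: [9.8, 1.8, -11.8]
finger_gap: 0.0429
```

```bash
python3 - <<'E'
from h import *
grip(-115,.038); print(read_state()['ft_force'],read_state()['wrist_torque'])
E
```

```text
rot(units) [ 3.672 -0.012  0.008] | shift if rotated first [ 0.202  0.014 -0.022] | shift now [ 0.202  0.025 -0.009] t 14.4 j [-0.198  0.019  2.245  0.566  0.338  0.569] F 15.485573586570444 gap 0.04294434187577239
[  9.811   1.825 -11.841] [ 0.163 -0.022  0.026]
```

>>> {"method": "drive_tool", "body": {
  "commands": [
    {"fingers": 0.8, "dx": 0, "dy": 0, "dz": 0, "ax": 0.8, "ay": 0, "az": 0},
    {"fingers": 0.8, "dx": 0, "dy": 0, "dz": 0, "ax": 0.8, "ay": 0, "az": 0},
    {"fingers": 0.8, "dx": 0, "dy": 0, "dz": 0, "ax": 0.8, "ay": 0, "az": 0},
    {"fingers": 0.8, "dx": 0, "dy": 0, "dz": 0, "ax": 0.8, "ay": 0, "az": 0},
    {"fingers": 0.8, "dx": 0, "dy": 0, "dz": 0, "ax": 0.5, "ay": 0, "az": 0},
    {"fingers": 0.8, "dx": 0, "dy": 0, "dz": 0, "ax": 0.6, "ay": 0, "az": 0}
  ]
}}

```text
time_s: 15.15
position: [0.473, -0.025, 0.3134]
tool_rot: [[0.57, -0.338, -0.749], [0.063, -0.891, 0.45], [-0.819, -0.304, -0.487]]
ft_force: [1.5, -0.4, -5.4]
finger_gap: 0.0426
```

```bash
python3 - <<'E'
from h import *
grip(-115,.038); s=read_state(); print(s['ft_force'],s['wrist_torque'],np.array(s['wrist_torque'])@np.array(s['tool_rot'])[:,0])
E
```

```text
rot(units) [-0.716 -0.01  -0.01 ] | shift if rotated first [ 0.211 -0.008 -0.053] | shift now [ 0.211 -0.015 -0.051] t 15.15 j [-0.198  0.018  2.247  0.556  0.335  1.344] F 5.65062979570191 gap 0.04259395066117898
[ 1.494 -0.363 -5.437] [-0.228  0.957  0.01 ] -0.0787053420360803
```

>>> {"method": "drive_tool", "body": {
  "commands": [
    {"fingers": 0.8, "dx": 0, "dy": 0, "dz": 0, "ax": -0.3, "ay": 0, "az": 0},
    {"fingers": 0.32, "dx": 0, "dy": 0, "dz": 0, "ax": 0, "ay": 0, "az": 0},
    {"fingers": 0.32, "dx": 0, "dy": 0, "dz": 0, "ax": 0, "ay": 0, "az": 0},
    {"fingers": 0.32, "dx": -0.4, "dy": 0, "dz": 0, "ax": 0, "ay": 0, "az": 0},
    {"fingers": 0.32, "dx": -1, "dy": 0, "dz": 0, "ax": 0, "ay": 0, "az": 0},
    {"fingers": 0.32, "dx": -1, "dy": 0, "dz": 0, "ax": 0, "ay": 0, "az": 0},
    {"fingers": 0.32, "dx": -0.8, "dy": 0, "dz": 0, "ax": 0, "ay": 0, "az": 0},
    {"fingers": 0.32, "dx": 0, "dy": 0, "dz": 0, "ax": 0, "ay": 0, "az": 0}
  ]
}}

```text
time_s: 16.15
position: [0.4246, -0.0307, 0.3865]
tool_rot: [[0.578, -0.299, -0.76], [0.059, -0.913, 0.404], [-0.814, -0.278, -0.51]]
ft_force: [0.4, -0.6, 0.4]
finger_gap: 0.0583
```

```bash
python3 - <<'E'
from h import *
grip(-115,.038)
s=read_state(); f=grab_frame('wrist'); save(f,'w4.png')
W,Cc,U=cloud(f,s); d=W-C0; h=d@N; r=np.linalg.norm(d-np.outer(h,N),axis=1)
def xy(lo,hi,rm):
    m=(h>lo)&(h<hi)&(r<rm); return np.c_[d[m]@X,d[m]@Y]
b=xy(.040,.051,.0235); print('blade',len(b),cv2.minAreaRect(b.astype(np.float32)) if len(b) else 0)
t=xy(.051,.063,.04); print(len(t))
A=rectify(f,s,.048,4000,.05); cv2.imwrite('pics/rect4.png',np.hstack([A,cv2.resize(f['frame'][100:300,200:440],(480,400))])[:,:,::-1])
E
```

```text
rot(units) [-0.417 -0.065 -0.012] | shift if rotated first [3.725 0.018 0.02 ] | shift now [3.725 0.013 0.061] t 16.15 j [-0.241 -0.222  2.284  0.402  0.523  1.434] F 0.8775974937516021 gap 0.05831952977680649
blade 907 ((-0.00017522185225971043, 0.0002496764063835144), (0.04415125027298927, 0.018197661265730858), 68.86393737792969)
135
```

View pics/rect4.png

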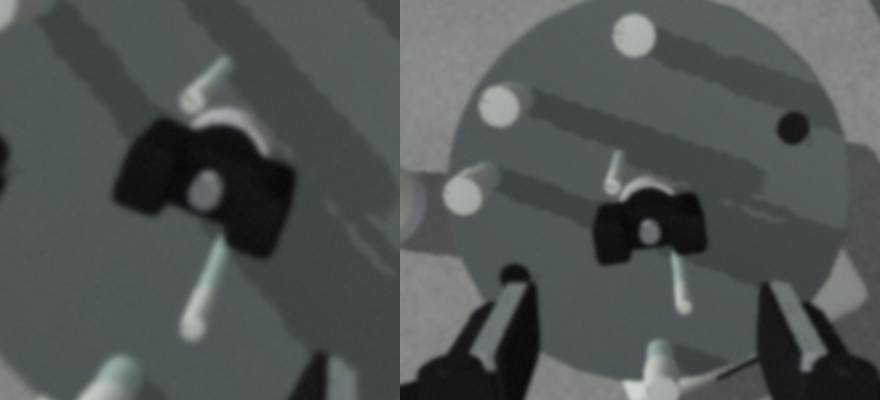

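View 6 shows the wings at about 69°, a few degrees short of home at 65°. My relief turn before opening probably backed the nut off. I'll re-grip, press home, and release without turning back.

>>> {"method": "drive_tool", "body": {
  "commands": [
    {"fingers": 0.32, "dx": 0.5, "dy": 0.02, "dz": 0.06, "ax": -0.7, "ay": -0.06, "az": 0},
    {"fingers": 0.32, "dx": 0.9, "dy": 0, "dz": 0, "ax": 0, "ay": 0, "az": 0},
    {"fingers": 0.32, "dx": 0.9, "dy": 0, "dz": 0, "ax": 0, "ay": 0, "az": 0},
    {"fingers": 0.32, "dx": 0, "dy": 0, "dz": 0, "ax": 0, "ay": 0, "az": 0}
  ]
}}

```text
time_s: 16.7
position: [0.4568, -0.0269, 0.3351]
tool_rot: [[0.567, -0.202, -0.799], [0.063, -0.956, 0.286], [-0.821, -0.212, -0.529]]
ft_force: [0.5, -0.1, 0.2]
finger_gap: 0.058
```

```bash
python3 - <<'E'
from h import *
grip(-112,.038)
E
```

```text
rot(units) [ 0.001  0.014 -0.019] | shift if rotated first [ 1.295 -0.018 -0.087] | shift now [ 1.295 -0.022 -0.09 ] t 16.7 j [-0.211 -0.057  2.264  0.487  0.394  1.23 ] F 0.5049869101428544 gap 0.05803149378849801
```

>>> {"method": "drive_tool", "body": {
  "newtons": 60,
  "commands": [
    {"fingers": 0.32, "dx": 0.65, "dy": -0.02, "dz": -0.07, "ax": 0, "ay": 0.01, "az": -0.02},
    {"fingers": 0.32, "dx": 0.55, "dy": 0, "dz": 0, "ax": 0, "ay": 0, "az": 0},
    {"fingers": 0.32, "dx": 0, "dy": 0, "dz": 0, "ax": 0, "ay": 0, "az": 0},
    {"fingers": 0.8, "dx": 0, "dy": 0, "dz": 0, "ax": 0, "ay": 0, "az": 0},
    {"fingers": 0.8, "dx": 0, "dy": 0, "dz": 0, "ax": 0, "ay": 0, "az": 0},
    {"fingers": 0.8, "dx": 0, "dy": 0, "dz": 0, "ax": 0, "ay": 0, "az": 0},
    {"fingers": 0.8, "dx": 0, "dy": 0, "dz": 0, "ax": 0.4, "ay": 0, "az": 0},
    {"fingers": 0.8, "dx": 0, "dy": 0, "dz": 0, "ax": 0.4, "ay": 0, "az": 0},
    {"fingers": 0.8, "dx": 0, "dy": 0, "dz": 0, "ax": 0.4, "ay": 0, "az": 0}
  ]
}}

```text
time_s: 17.82
position: [0.4742, -0.0244, 0.3111]
tool_rot: [[0.565, -0.349, -0.748], [0.064, -0.885, 0.461], [-0.823, -0.309, -0.477]]
ft_force: [4.1, 2.0, -4.4]
finger_gap: 0.0428
```

```bash
python3 - <<'E'
from h import *
grip(-115,.038); s=read_state(); print(s['ft_force'],s['wrist_torque'],np.array(s['wrist_torque'])@np.array(s['tool_rot'])[:,0])
E
```

```text
rot(units) [-0.791  0.027 -0.015] | shift if rotated first [ 0.106  0.004 -0.072] | shift now [ 0.106 -0.007 -0.073] t 17.82 j [-0.196  0.026  2.244  0.552  0.337  1.361] F 6.345280807940988 gap 0.04279942460435415
[ 4.13   2.039 -4.365] [-1.383 -0.054  2.639] -2.9555841211899985
```

The axis torque of 3 N m shows it is against the hard stop. Releasing straight.

>>> {"method": "drive_tool", "body": {
  "commands": [
    {"fingers": 0.32, "dx": 0, "dy": 0, "dz": 0, "ax": 0, "ay": 0, "az": 0},
    {"fingers": 0.32, "dx": 0, "dy": 0, "dz": 0, "ax": 0, "ay": 0, "az": 0},
    {"fingers": 0.32, "dx": 0, "dy": 0, "dz": 0, "ax": 0, "ay": 0, "az": 0},
    {"fingers": 0.32, "dx": -0.4, "dy": 0, "dz": 0, "ax": 0, "ay": 0, "az": 0},
    {"fingers": 0.32, "dx": -1, "dy": 0, "dz": 0, "ax": 0, "ay": 0, "az": 0},
    {"fingers": 0.32, "dx": -1, "dy": 0, "dz": 0, "ax": 0, "ay": 0, "az": 0},
    {"fingers": 0.32, "dx": -1, "dy": 0, "dz": 0, "ax": 0, "ay": 0, "az": 0},
    {"fingers": 0.32, "dx": 0, "dy": 0, "dz": 0, "ax": 0, "ay": 0, "az": 0}
  ]
}}

```text
time_s: 18.82
position: [0.4244, -0.0307, 0.3866]
tool_rot: [[0.571, -0.35, -0.743], [0.062, -0.884, 0.464], [-0.819, -0.311, -0.483]]
ft_force: [0.1, -0.5, 0.4]
finger_gap: 0.0582
```

```bash
python3 - <<'E'
from h import *
s=read_state(); f=grab_frame('wrist'); save(f,'w5.png')
W,Cc,U=cloud(f,s); d=W-C0; h=d@N; r=np.linalg.norm(d-np.outer(h,N),axis=1)
m=(h>.04)&(h<.051)&(r<.0235); b=np.c_[d[m]@X,d[m]@Y]
print('blade',len(b),cv2.minAreaRect(b.astype(np.float32)))
m=(h>.051)&(h<.063)&(r<.04); k=np.c_[d[m]@X,d[m]@Y]; print(np.median(k[k[:,0]>0],0),np.median(k[k[:,0]<0],0))
D=toolR(np.array([0,0,1.]),np.array([0,1.,0])); 
plan([.48,.334,.40],D); plan([.48,.334,.40],toolR(np.array([0,0,1.]),np.array([0,-1.,0])))
E
```

```text
blade 904 ((-0.00011093541979789734, 0.00013995356857776642), (0.043988995254039764, 0.017939560115337372), 64.65438842773438)
[ 0.027 -0.   ] [-0.026 -0.   ]
rot(units) [14.714  1.592  4.484] | shift if rotated first [-0.576 14.585  2.222] | shift now [  1.701 -13.844   4.842] t 18.88 j [-0.242 -0.219  2.282  0.398  0.532  1.505] F 0.2824227877731747 gap 0.05808487806733078
rot(units) [-2.577 -3.321  1.179] | shift if rotated first [ -0.576 -14.585  -2.222] | shift now [  1.701 -13.844   4.842] t 18.88 j [-0.242 -0.219  2.282  0.398  0.532  1.505] F 0.2824227877731747 gap 0.05808487806733078
```

The nut reads 64.65°, so it is home. Moving above the white controller.

>>> {"method": "drive_tool", "body": {
  "commands": [
    {"fingers": 0.32, "dx": 0, "dy": 0, "dz": 0, "ax": -0.52, "ay": -0.66, "az": 0.24},
    {"fingers": 0.32, "dx": 0, "dy": 0, "dz": 0, "ax": -0.52, "ay": -0.66, "az": 0.24},
    {"fingers": 0.32, "dx": 0, "dy": 0, "dz": 0, "ax": -0.52, "ay": -0.66, "az": 0.24},
    {"fingers": 0.32, "dx": 0, "dy": 0, "dz": 0, "ax": -0.52, "ay": -0.66, "az": 0.24},
    {"fingers": 0.32, "dx": 0, "dy": 0, "dz": 0, "ax": -0.52, "ay": -0.66, "az": 0.24},
    {"fingers": 0.32, "dx": -0.04, "dy": -1, "dz": -0.15, "ax": 0, "ay": 0, "az": 0},
    {"fingers": 0.32, "dx": -0.04, "dy": -1, "dz": -0.15, "ax": 0, "ay": 0, "az": 0},
    {"fingers": 0.32, "dx": -0.04, "dy": -1, "dz": -0.15, "ax": 0, "ay": 0, "az": 0},
    {"fingers": 0.32, "dx": -0.04, "dy": -1, "dz": -0.15, "ax": 0, "ay": 0, "az": 0},
    {"fingers": 0.32, "dx": -0.04, "dy": -1, "dz": -0.15, "ax": 0, "ay": 0, "az": 0},
    {"fingers": 0.32, "dx": -0.04, "dy": -1, "dz": -0.15, "ax": 0, "ay": 0, "az": 0},
    {"fingers": 0.32, "dx": -0.04, "dy": -1, "dz": -0.15, "ax": 0, "ay": 0, "az": 0}
  ]
}}

```text
time_s: 20.38
position: [0.45, 0.1503, 0.3762]
tool_rot: [[-0.036, 0.014, -0.999], [-0.009, -1.0, -0.014], [-0.999, 0.008, 0.036]]
ft_force: [-0.2, -0.9, 0.4]
finger_gap: 0.0579
```

>>> {"method": "drive_tool", "body": {
  "commands": [
    {"fingers": 0.32, "dx": -0.04, "dy": -1, "dz": -0.15, "ax": 0, "ay": 0, "az": 0},
    {"fingers": 0.32, "dx": -0.04, "dy": -1, "dz": -0.15, "ax": 0, "ay": 0, "az": 0},
    {"fingers": 0.32, "dx": -0.04, "dy": -1, "dz": -0.15, "ax": 0, "ay": 0, "az": 0},
    {"fingers": 0.32, "dx": -0.04, "dy": -1, "dz": -0.15, "ax": 0, "ay": 0, "az": 0},
    {"fingers": 0.32, "dx": -0.04, "dy": -1, "dz": -0.15, "ax": 0, "ay": 0, "az": 0},
    {"fingers": 0.32, "dx": -0.04, "dy": -1, "dz": -0.15, "ax": 0, "ay": 0, "az": 0},
    {"fingers": 0.32, "dx": -0.04, "dy": -1, "dz": -0.15, "ax": 0, "ay": 0, "az": 0}
  ]
}}

```text
time_s: 21.25
position: [0.4746, 0.3335, 0.3691]
tool_rot: [[-0.049, 0.016, -0.999], [-0.012, -1.0, -0.016], [-0.999, 0.011, 0.049]]
ft_force: [0.6, -0.4, -0.1]
finger_gap: 0.0577
```

```bash
cat >> h.py <<'E'
def down(y): # jaw axis yaw deg, tool down
    a=np.radians(y); return toolR(np.array([0,0,1.]),np.array([np.cos(a),np.sin(a),0]))
E
python3 - <<'E'
from h import *
plan([.48,.334,.40],down(-90))
s=read_state(); f=grab_frame('wrist'); save(f,'c1.png')
W,Cc,U=cloud(f,s)
m=(abs(W[:,2]-.06)<.005)&(np.hypot(W[:,0]-.48,W[:,1]-.334)<.12)&(Cc.min(1)>90); print('top',m.sum(),cv2.minAreaRect(W[m][:,:2].astype(np.float32)))
m=(W[:,2]>.088)&(W[:,2]<.112)&(np.hypot(W[:,0]-.48,W[:,1]-.334)<.035); b=W[m]; print('bar',m.sum(),np.median(b[:,2]),cv2.minAreaRect(b[:,:2].astype(np.float32)))
for r_ in pinpoint('speed_grip',f)[:2]+pinpoint('controller',f)[:2]: print(r_['p'],r_['location'],onz(f,r_['location'],.093,s))
n=560;sc=4000;j,i=np.meshgrid(np.arange(n),np.arange(n))
def top(z):
    P=np.stack([.48+.07-i/sc,.334+.07-j/sc,np.full(i.shape,z)],-1)
    mm=proj(f,s,P.reshape(-1,3)).reshape(n,n,2).astype(np.float32); return cv2.remap(f['frame'],mm[...,0],mm[...,1],1)
cv2.imwrite('pics/c1r.png',cv2.resize(np.hstack([top(.061)[:,:560],top(.101)[140:420,140:420].repeat(2,0).repeat(2,1)])[:,:,::-1],(800,400)))
E
```

```text
rot(units) [ 0.091  0.282 -0.067] | shift if rotated first [-1.235 -0.02  -0.214] | shift now [-1.244 -0.003 -0.154] t 21.25 j [0.534 0.272 1.757 0.016 1.161 2.082] F 0.7273329998768787 gap 0.05772875579604857
top 14030 ((0.4814927279949188, 0.3395128846168518), (0.12857863306999207, 0.13045644760131836), 4.839210033416748)
bar 860 0.10185999409879326 ((0.4811556041240692, 0.33944183588027954), (0.014212865382432938, 0.042201314121484756), 54.688602447509766)
0.69 [9.9, 241.4] [0.414 0.643 0.093]
0.56 [315.1, 178.7] [0.481 0.338 0.093]
0.6 [318.6, 160.8] [0.496 0.335 0.093]
0.58 [77.8, 209.5] [0.449 0.559 0.093]
```

View pics/c1r.png

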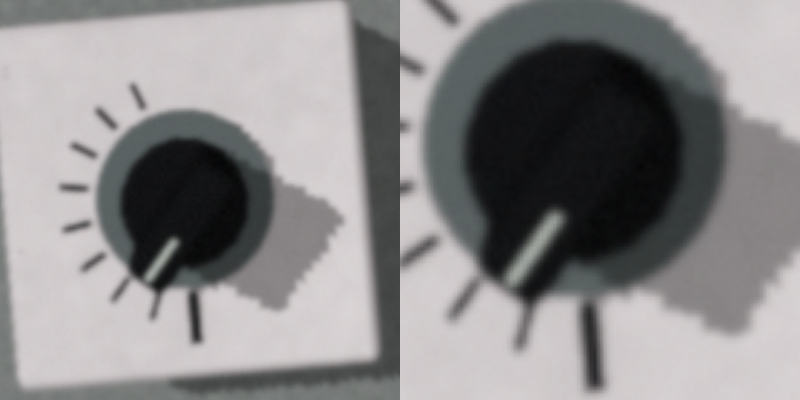

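View 7 (up = +x, left = +y): the pointer is at 40° clockwise from the off mark, i.e. the second click. I need 40° more, which puts the bar at yaw 104.8°.

>>> {"method": "drive_tool", "body": {
  "commands": [
    {"fingers": 0.5, "dx": 0, "dy": 0, "dz": 0, "ax": 0, "ay": 0.28, "az": -0.07},
    {"fingers": 0.5, "dx": 0, "dy": 0, "dz": 0, "ax": -1, "ay": 0, "az": 0},
    {"fingers": 0.5, "dx": 0, "dy": 0, "dz": 0, "ax": -1, "ay": 0, "az": 0},
    {"fingers": 0.5, "dx": 0, "dy": 0, "dz": 0, "ax": -1, "ay": 0, "az": 0},
    {"fingers": 0.5, "dx": 0, "dy": 0, "dz": 0, "ax": -1, "ay": 0, "az": 0},
    {"fingers": 0.5, "dx": 0, "dy": 0, "dz": 0, "ax": -1, "ay": 0, "az": 0},
    {"fingers": 0.5, "dx": 0, "dy": 0, "dz": 0, "ax": -1, "ay": 0, "az": 0},
    {"fingers": 0.5, "dx": 0, "dy": 0, "dz": 0, "ax": -1, "ay": 0, "az": 0},
    {"fingers": 0.5, "dx": 0, "dy": 0, "dz": 0, "ax": -1, "ay": 0, "az": 0},
    {"fingers": 0.5, "dx": 0, "dy": 0, "dz": 0, "ax": -1, "ay": 0, "az": 0},
    {"fingers": 0.5, "dx": 0, "dy": 0, "dz": 0, "ax": -1, "ay": 0, "az": 0},
    {"fingers": 0.5, "dx": 0, "dy": 0, "dz": 0, "ax": -1, "ay": 0, "az": 0}
  ]
}}

```text
time_s: 22.9
position: [0.4728, 0.321, 0.3575]
tool_rot: [[-0.017, 0.911, 0.412], [-0.015, 0.412, -0.911], [-1.0, -0.021, 0.007]]
ft_force: [0.4, 0.2, -0.3]
finger_gap: 0.0427
```

>>> {"method": "drive_tool", "body": {
  "commands": [
    {"fingers": 0.5, "dx": 0, "dy": 0, "dz": 0, "ax": -1, "ay": 0, "az": 0},
    {"fingers": 0.5, "dx": 0, "dy": 0, "dz": 0, "ax": -1, "ay": 0, "az": 0},
    {"fingers": 0.5, "dx": 0, "dy": 0, "dz": 0, "ax": -0.8, "ay": 0, "az": 0},
    {"fingers": 0.5, "dx": 0, "dy": 0, "dz": 0, "ax": 0, "ay": 0, "az": 0}
  ]
}}

```text
time_s: 23.4
position: [0.4722, 0.3168, 0.354]
tool_rot: [[-0.022, 0.601, 0.799], [-0.02, 0.799, -0.601], [-1.0, -0.029, -0.006]]
ft_force: [-0.3, 0.2, 0.8]
finger_gap: 0.0425
```

```bash
python3 - <<'E'
from h import *
plan([.4813,.3395,.250],down(54.7))
E
```

```text
rot(units) [-0.165 -0.036  0.166] | shift if rotated first [ 4.16   0.952 -0.23 ] | shift now [ 4.132  1.065 -0.234] t 23.4 j [ 0.516  0.263  1.802 -0.007  1.106 -0.407] F 0.8689552554567097 gap 0.04253090005269538
```

>>> {"method": "drive_tool", "body": {
  "commands": [
    {"fingers": 0.5, "dx": 0.2, "dy": 0.6, "dz": -0.15, "ax": -0.17, "ay": -0.04, "az": 0.17},
    {"fingers": 0.5, "dx": 0.8, "dy": 0.4, "dz": -0.08, "ax": 0, "ay": 0, "az": 0},
    {"fingers": 0.5, "dx": 0.8, "dy": 0, "dz": 0, "ax": 0, "ay": 0, "az": 0},
    {"fingers": 0.5, "dx": 0, "dy": 0, "dz": 0, "ax": 0, "ay": 0, "az": 0}
  ]
}}

```text
time_s: 23.9
position: [0.4838, 0.3421, 0.3062]
tool_rot: [[0.005, 0.58, 0.815], [0.004, 0.815, -0.58], [-1.0, 0.006, 0.002]]
ft_force: [-0.2, -0.1, -0.1]
finger_gap: 0.0425
```

```bash
python3 - <<'E'
from h import *
plan([.4813,.3395,.250],down(54.7))
E
```

```text
rot(units) [-0.015  0.01  -0.037] | shift if rotated first [ 2.246 -0.141 -0.021] | shift now [ 2.245 -0.156 -0.025] t 23.9 j [ 0.542  0.355  1.789  0.001  0.991 -0.411] F 0.30044610983373127 gap 0.04254871103005057
```

>>> {"method": "drive_tool", "body": {
  "newtons": 30,
  "commands": [
    {"fingers": 0.5, "dx": 0.75, "dy": -0.15, "dz": -0.02, "ax": 0, "ay": 0, "az": -0.04},
    {"fingers": 0.5, "dx": 0.8, "dy": 0, "dz": 0, "ax": 0, "ay": 0, "az": 0},
    {"fingers": 0.5, "dx": 0.7, "dy": 0, "dz": 0, "ax": 0, "ay": 0, "az": 0},
    {"fingers": 0.5, "dx": 0, "dy": 0, "dz": 0, "ax": 0, "ay": 0, "az": 0},
    {"fingers": 0.95, "dx": 0, "dy": 0, "dz": 0, "ax": 0, "ay": 0, "az": 0},
    {"fingers": 0.95, "dx": 0, "dy": 0, "dz": 0, "ax": 0, "ay": 0, "az": 0},
    {"fingers": 0.95, "dx": 0, "dy": 0, "dz": 0, "ax": 0, "ay": 0, "az": 0},
    {"fingers": 0.95, "dx": 0, "dy": 0, "dz": 0, "ax": 0, "ay": 0, "az": 0}
  ]
}}

```text
time_s: 24.9
position: [0.4812, 0.3391, 0.2481]
tool_rot: [[0.002, 0.58, 0.814], [-0.002, 0.814, -0.58], [-1.0, -0.001, 0.003]]
ft_force: [-0.1, -0.4, -2.4]
finger_gap: 0.0135
```

```bash
python3 - <<'E'
from h import *
plan([.4813,.3395,.250],down(14.84)); s=read_state(); print(s['ft_force'],s['wrist_torque'])
E
```

```text
rot(units) [ 3.968  0.016 -0.002] | shift if rotated first [-0.078  0.006 -0.014] | shift now [-0.078  0.014 -0.007] t 24.9 j [ 0.541  0.431  1.822 -0.003  0.888 -0.409] F 2.469966325754783 gap 0.013465095812620159
[-0.058 -0.445 -2.429] [-0.024  0.033  0.078]
```

>>> {"method": "drive_tool", "body": {
  "commands": [
    {"fingers": 0.95, "dx": 0, "dy": 0, "dz": 0, "ax": 0.8, "ay": 0, "az": 0},
    {"fingers": 0.95, "dx": 0, "dy": 0, "dz": 0, "ax": 0.8, "ay": 0, "az": 0},
    {"fingers": 0.95, "dx": 0, "dy": 0, "dz": 0, "ax": 0.8, "ay": 0, "az": 0},
    {"fingers": 0.95, "dx": 0, "dy": 0, "dz": 0, "ax": 0.8, "ay": 0, "az": 0},
    {"fingers": 0.95, "dx": 0, "dy": 0, "dz": 0, "ax": 0.75, "ay": 0, "az": 0},
    {"fingers": 0.95, "dx": 0, "dy": 0, "dz": 0, "ax": 0, "ay": 0, "az": 0}
  ]
}}

```text
time_s: 25.65
position: [0.4807, 0.3387, 0.248]
tool_rot: [[0.001, 0.971, 0.239], [-0.003, 0.239, -0.971], [-1.0, 0.0, 0.003]]
ft_force: [-0.3, -1.4, -1.7]
finger_gap: 0.0131
```

```bash
python3 - <<'E'
from h import *
plan([.4813,.3395,.250],down(14.84)); s=read_state(); print(s['ft_force'],s['wrist_torque'])
E
```

```text
rot(units) [-0.101  0.018 -0.002] | shift if rotated first [-0.079  0.031 -0.023] | shift now [-0.079  0.03  -0.024] t 25.65 j [ 0.541  0.43   1.823 -0.004  0.889  0.302] F 2.2066195325891247 gap 0.013111540481704825
[-0.262 -1.409 -1.678] [-0.101 -0.06   0.083]
```

Within 1° of the fourth click. Opening, lifting and checking.

>>> {"method": "drive_tool", "body": {
  "commands": [
    {"fingers": 0.5, "dx": 0, "dy": 0, "dz": 0, "ax": 0, "ay": 0, "az": 0},
    {"fingers": 0.5, "dx": 0, "dy": 0, "dz": 0, "ax": 0, "ay": 0, "az": 0},
    {"fingers": 0.5, "dx": 0, "dy": 0, "dz": 0, "ax": 0, "ay": 0, "az": 0},
    {"fingers": 0.5, "dx": -0.5, "dy": 0, "dz": 0, "ax": 0, "ay": 0, "az": 0},
    {"fingers": 0.5, "dx": -1, "dy": 0, "dz": 0, "ax": 0, "ay": 0, "az": 0},
    {"fingers": 0.5, "dx": -1, "dy": 0, "dz": 0, "ax": 0, "ay": 0, "az": 0},
    {"fingers": 0.5, "dx": -1, "dy": 0, "dz": 0, "ax": 0, "ay": 0, "az": 0},
    {"fingers": 0.5, "dx": -1, "dy": 0, "dz": 0, "ax": 0, "ay": 0, "az": 0},
    {"fingers": 0.5, "dx": -1, "dy": 0, "dz": 0, "ax": 0, "ay": 0, "az": 0},
    {"fingers": 0.5, "dx": 0, "dy": 0, "dz": 0, "ax": 0, "ay": 0, "az": 0}
  ]
}}

```text
time_s: 26.9
position: [0.4818, 0.3401, 0.398]
tool_rot: [[0.012, 0.97, 0.244], [0.004, 0.244, -0.97], [-1.0, 0.012, -0.001]]
ft_force: [0.8, 0.7, 0.5]
finger_gap: 0.0426
```

```bash
python3 - <<'E'
from h import *
s=read_state(); f=grab_frame('wrist'); W,Cc,U=cloud(f,s)
m=(W[:,2]>.088)&(W[:,2]<.112)&(np.hypot(W[:,0]-.481,W[:,1]-.3395)<.03); b=W[m]; print('bar',m.sum(),cv2.minAreaRect(b[:,:2].astype(np.float32)))
m=(abs(W[:,2]-.06)<.005)&(np.hypot(W[:,0]-.48,W[:,1]-.334)<.12)&(Cc.min(1)>90); print('top',cv2.minAreaRect(W[m][:,:2].astype(np.float32)))
c=f['frame'][60:310,180:460]; cv2.imwrite('pics/c2.png',cv2.resize(c,(560,500))[:,:,::-1]); print(s['ft_force'],s['time_s'])
g=grab_frame('scene'); W,Cc,U=cloud(g); d=W-C0; h=d@N; r=np.linalg.norm(d-np.outer(h,N),axis=1)
m=(h>.040)&(h<.05)&(r<.023); b=np.c_[d[m]@X,d[m]@Y]; print('nut from scene',len(b),cv2.minAreaRect(b.astype(np.float32)))
for n in ['rack','bottle','tip_box']: print(n,[np.round(q['location'],1) for q in pinpoint(n,g)[:1]])
E
```

```text
bar 628 ((0.4805067181587219, 0.3398165702819824), (0.013709350489079952, 0.04125341400504112), 14.213981628417969)
top ((0.4806945025920868, 0.34003472328186035), (0.13053648173809052, 0.12919847667217255), 4.795516014099121)
[0.79  0.662 0.537] 26.9
nut from scene 44 ((0.0012370115146040916, -0.0008691586554050446), (0.03927326202392578, 0.03305817022919655), 38.05854415893555)
rack [array([230. , 313.1])]
bottle [array([389.4, 231.4])]
tip_box [array([304.8, 344.1])]
```

View pics/c2.png

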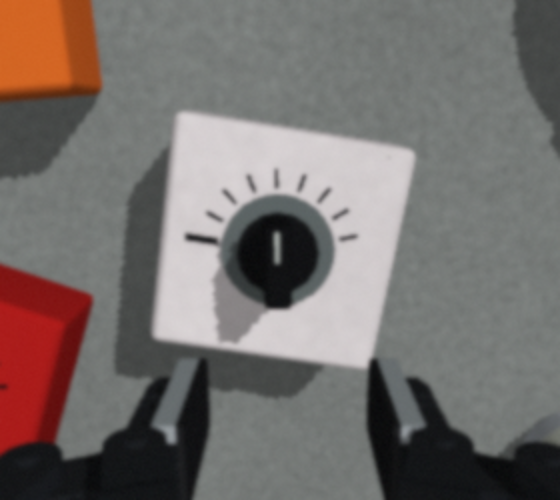

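View 8: the pointer (277,248) lines up with the fourth short mark (277,178). The bar measures 80.6° from off.

```bash
python3 -c "
from cell import *
print(job_done())"
```

```text
the job is handed in; nothing more can be done
None
```

The wing nut is fully home, the speed selector is on its fourth click, and I handed the job in at about 27 s of robot time.

**Wing nut:** I tightened it in two strokes: first gripped across its thickness, then across its length. The check after the second stroke showed the wings about 4° short of home (68.9° against 65°). A small back-turn I made before letting go had probably loosened it. I gripped it again and pressed it against the hard stop at about 3 N m. I released it without turning, and the wrist depth then put the wings at 64.7°.

**Speed selector:** It started on the second click. I turned it 40° clockwise and let go. It now rests 80.6° from the off mark, against 80° for the fourth click, and its pointer lines up with the fourth short mark.

**Other checks:**
- **Contact:** At the end the gripper was clear above the selector, with the wrist force near zero. I saw no sign of contact with the tubes.
- **Bystanders:** The rack, bottle and tip box showed at the same image positions as at the start, to within about 4 pixels for the rack and 1.5 for the others.
- **Inconclusive:** A final look at the nut from the scene camera gave too few points (44) to confirm its angle. That rests on the wrist-camera check made just after release.

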